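# Make up two bench kits

## Robot

A 6-joint arm with a two-finger parallel gripper is mounted at the origin on a cart in front of the work surface, level with it; the furniture and walls round the work are solid. World frame = base frame: x ahead of the robot, y to its left, z up, the work surface at z = 0. Lengths are in m, angles in degrees, forces in N, time in s.
With the tool pointing down it reaches from about 0.35 to 0.875 m from the base axis. Payload 4.2 kg.
Tool frame: the origin (TCP) lies on the centre line of the jaws, within the pads' length; the fingertips stand 19 mm ahead of it and the grasp point (between the pads) is the TCP; x points along the fingers, y is the direction in which the jaws open and shut, and the axes are right-handed (so a half turn about x gives the same grasp; the last joint's range is limited). The gripper opens to 87 mm and grips with 3 to 60 N. Pads are 19 mm wide; open, the fingers measure 117 mm over their backs; the gripper's body (75 mm by 190 mm) begins 51 mm behind the grasp point.
Start: joints at [82.884, 22.042, 0.453, 0, -68.411, -14.817], TCP at [0.233, 0.58, 0.242] pointing down, gripper open.
Joint ranges: [-179.83, 179.83], [-69.29, 118.12], [-61.27, 80.66], [-181.25, 117.63], [-171.15, -9.14], [-177.46, 177.46]. Speed limits (degrees/s): [159.86, 159.86, 180, 180, 180, 180].

## Interface

Orientations are given as a 3x3 rotation matrix whose columns are the frame's x, y, z axes.
In Python, from station import * gives the robot as it stands.
- The arm moves only by the shell command python3 -m creep 'ROWS'. ROWS is JSON, a list of rows, each a list of 5 numbers: the opening, from 0 (shut) to 1 (fully open), then the shift along the world's x, y, z in mm, then the turn about the world's z in rad. In form: [[jaw, x, y, z, turn], ...]. A call has exactly 8 rows; each row is the pose to reach, as a shift and turn from the pose measured when the call began; what a row does not reach only later rows make up. A row lasts 1/10 s, in which the tool goes at most 50 mm and 8.59 degrees, less where a joint would pass 70% of its speed; a pose out of reach is approached as far as the arm can. A call with a gripper value outside its range is refused whole. The fingers move at their own pace and stop on an object; the grip force is fixed at half the most. Time passes only in rows, so rows that repeat a pose let the fingers close, or fill a call up. It gives the time, the measured TCP pose, the force and the opening at its end, in the units of the state.
- sense(): the state, without advancing time (a new reading comes with each control period).
- capture(name): name is "side" or "top"; returns a dict with "image" (400x640x3 uint8, blue, green, red), "z_map" (400x640 float32, m along the optical axis (not along the pixel's ray), 0 where there is no reading), "mtx" (3x3 intrinsics, pixels), "eye" and "attitude" of the camera in the world. Camera axes: x right, y up, looking along -z (the intrinsics and any distortion apply to the point x, -y, -z); pixel columns grow to the right and rows downward; lengths in m; the calibration is good to about 2 mm. A picture is of the moment at which its call begins.
- finish_job(): hands the job in, once; it reports no verdict.
Trained networks look in a picture, given as the dict that the camera call returned (one of the last four; its "shot" number tells which), for a name from the list of things; names that differ only in an ending like _2 or _b are one class to them, and where a whole thing is asked for, a point or a joint stands for the part that bears it (a point fixed in the world has none). Each returns a list of dicts, best first, with "confidence" (0 to 1); they miss things now and then, are a little off and sometimes report something else, mostly with a low value. They report only what shows in the picture. A call takes as long as a camera call. They do not tell look-alikes from the thing itself.
- look_for(picture, thing): "box" ([left, top, right, bottom] in pixels, round what is visible of it).
- mark_of(picture, thing): "centre" ([column, row] in pixels: a listed point, or the origin of a listed thing).
The state is a dict: "time_s": time; "joints": joint angles; "joint_velocities": joint speeds; "effort": joint torques, N m; "tcp_pos": TCP position; "ee_rot": TCP orientation; "wrist_force": force on the tool from outside, world axes, zero at the start; "moment": the same for the moment, N m; "gripper_width": opening from 0.0 (shut) to 1.0 (fully open).
Only numpy, scipy, OpenCV 4.12 (cv2) and the standard library are available. Lean on these libraries where they do the work, as an engineer would, in place of code of your own. Each camera call takes 0.05 s, during which the arm holds its last target.

## Task

Make up two kits from the stock standing on the bench. In the light grey tray with three pockets, stand a small brown bottle in each of the two smaller pockets and the white roll of film, on end, in the larger end pocket; in the light grey tray with two pockets, stand the remaining brown bottle in the small pocket and lay the white cuvette box flat in the long pocket. Everything must sit squarely down on the floor of its pocket, no bottle may tip over on the way, and in the end everything is let go and still.

Things in the scene. Friction and masses are not known exactly. Their poses are not given: they have to be found in the camera images.
- bottle_a_mid (a point): One of three alike small brown screw-cap bottles standing upright on the bench, body 40 mm in diameter, 75 mm tall with a white cap 23 mm in diameter (the body, up to 45 mm height, is best to grip). This point is on its axis, half-way up (37.5 mm above its underside); z up. Its yaw means nothing.
- bottle_b_mid (a point): One of three alike small brown screw-cap bottles standing upright on the bench, body 40 mm in diameter, 75 mm tall with a white cap 23 mm in diameter (the body, up to 45 mm height, is best to grip). This point is on its axis, half-way up (37.5 mm above its underside); z up. Its yaw means nothing.
- bottle_c_mid (a point): One of three alike small brown screw-cap bottles standing upright on the bench, body 40 mm in diameter, 75 mm tall with a white cap 23 mm in diameter (the body, up to 45 mm height, is best to grip). This point is on its axis, half-way up (37.5 mm above its underside); z up. Its yaw means nothing.
- roll_mid (a point): White roll of sealing film standing on end on the bench, 55 mm in diameter, 51 mm tall, with a brown card core. This point is on its axis, half-way up (25.5 mm above its underside); z up. Its yaw means nothing. It is the roll near the brown bottles, not anything at the far back of the bench.
- box_mid (a point): Low white cuvette box lying flat on the bench, 62 mm along its x, 100 mm along its y, 39 mm tall; grip it across the 62 mm. This point is its centre, half-way up (19.5 mm above its underside); z up. It is the one near the brown bottles, not anything at the far back of the bench.
- tray_three: Light grey kit tray, three pockets in a row, 88 mm (x) by 224 mm (y), small lip 9 mm out on each long side. Fixed. Floor 4 mm thick; walls 4 mm thick, tops 13 mm above the bench. Origin: centre of underside; y along the row of pockets, x across, z up. Pockets 80 mm inside along x, centred on x = 0: bottle pockets 64 mm long centred at y = -76 and -8 mm, roll pocket 80 mm long at y = +68 mm.
- tray_two: Light grey kit tray, two pockets in a row, 96 mm (x) by 200 mm (y), small lip 9 mm out on each long side. Fixed. Floor 4 mm thick; walls 4 mm thick, tops 13 mm above the bench. Origin: centre of underside; y along the row of pockets, x across, z up. Pockets 88 mm inside along x, centred on x = 0: bottle pocket 64 mm long centred at y = -64 mm, box pocket 124 mm long at y = +34 mm (box's 100 mm side along y).
Things that resemble listed ones, but are neither listed nor needed, are in the scene too. What is shaped like the tray_two but blue is not meant.

How it is judged (in metres and radians):
At the end, for the whole second after the job is handed in: tray_three: a brown bottle in each small pocket, the roll in the larger; tray_two: a bottle in the small pocket, the box in the long one. Centres within 16 mm of the pocket's along the row, across it 27 mm (bottles) or 17 mm; on the floor within 4 mm, tilt under 0.1 rad, under 0.02 m/s (((x of bottle_a_mid in the frame of tray_three between -0.027 and 0.027 m and y of bottle_a_mid in the frame of tray_three between -0.092 and -0.06 m and z of bottle_a_mid in the frame of tray_three between 0.0375 and 0.0455 m and angle between bottle_a_mid's own z axis and vertical below 0.1 rad) or (x of bottle_b_mid in the frame of tray_three between -0.027 and 0.027 m and y of bottle_b_mid in the frame of tray_three between -0.092 and -0.06 m and z of bottle_b_mid in the frame of tray_three between 0.0375 and 0.0455 m and angle between bottle_b_mid's own z axis and vertical below 0.1 rad) or (x of bottle_c_mid in the frame of tray_three between -0.027 and 0.027 m and y of bottle_c_mid in the frame of tray_three between -0.092 and -0.06 m and z of bottle_c_mid in the frame of tray_three between 0.0375 and 0.0455 m and angle between bottle_c_mid's own z axis and vertical below 0.1 rad)) and ((x of bottle_a_mid in the frame of tray_three between -0.027 and 0.027 m and y of bottle_a_mid in the frame of tray_three between -0.024 and 0.008 m and z of bottle_a_mid in the frame of tray_three between 0.0375 and 0.0455 m and angle between bottle_a_mid's own z axis and vertical below 0.1 rad) or (x of bottle_b_mid in the frame of tray_three between -0.027 and 0.027 m and y of bottle_b_mid in the frame of tray_three between -0.024 and 0.008 m and z of bottle_b_mid in the frame of tray_three between 0.0375 and 0.0455 m and angle between bottle_b_mid's own z axis and vertical below 0.1 rad) or (x of bottle_c_mid in the frame of tray_three between -0.027 and 0.027 m and y of bottle_c_mid in the frame of tray_three between -0.024 and 0.008 m and z of bottle_c_mid in the frame of tray_three between 0.0375 and 0.0455 m and angle between bottle_c_mid's own z axis and vertical below 0.1 rad)) and x of roll_mid in the frame of tray_three between -0.017 and 0.017 m and y of roll_mid in the frame of tray_three between 0.052 and 0.084 m and z of roll_mid in the frame of tray_three between 0.0255 and 0.0335 m and angle between each of roll_mid, box_mid's own z axis and vertical below 0.1 rad and ((x of bottle_a_mid in the frame of tray_two between -0.027 and 0.027 m and y of bottle_a_mid in the frame of tray_two between -0.08 and -0.048 m and z of bottle_a_mid in the frame of tray_two between 0.0375 and 0.0455 m and angle between bottle_a_mid's own z axis and vertical below 0.1 rad) or (x of bottle_b_mid in the frame of tray_two between -0.027 and 0.027 m and y of bottle_b_mid in the frame of tray_two between -0.08 and -0.048 m and z of bottle_b_mid in the frame of tray_two between 0.0375 and 0.0455 m and angle between bottle_b_mid's own z axis and vertical below 0.1 rad) or (x of bottle_c_mid in the frame of tray_two between -0.027 and 0.027 m and y of bottle_c_mid in the frame of tray_two between -0.08 and -0.048 m and z of bottle_c_mid in the frame of tray_two between 0.0375 and 0.0455 m and angle between bottle_c_mid's own z axis and vertical below 0.1 rad)) and x of box_mid in the frame of tray_two between -0.017 and 0.017 m and y of box_mid in the frame of tray_two between 0.018 and 0.05 m and z of box_mid in the frame of tray_two between 0.0195 and 0.0275 m and linear speed of each of bottle_a, bottle_b, bottle_c, roll, box below 0.02 m/s); the robot touches nothing.
It fails at once if a bottle tips over (more than 0.8 rad from upright) (angle between any of bottle_a_mid, bottle_b_mid, bottle_c_mid's own z axis and vertical above 0.8 rad).
It also fails if it takes over 112 s, if anything falls off the work surface, if the arm or the gripper's body presses on something with over 40 N, if the wrist force passes 120 N, or if a joint passes its speed limit or range.

## Working session

There is one attempt and no reset: what is moved stays moved. The work goes in short steps, Python scripts to look and compute and a shell command to move; the robot and the scene stay as the last step left them, time stands still between calls to the robot, and variables do not carry over. Pictures are saved under pics/ and viewed, and the job is handed in when it is done.

```bash
ls; mkdir -p pics; python3 - <<'E'
from station import *
import cv2
s=sense();print({k:s[k] for k in("time_s","tcp_pos","ee_rot","gripper_width","wrist_force")})
for n in("top","side"):
    c=capture(n);cv2.imwrite(f"pics/{n}0.png",c["image"]);print(n,c["shot"],c["mtx"],c["eye"],c["attitude"],[k for k in c])
E
```

```text
pics
{'time_s': 0.0, 'tcp_pos': array([0.23320101, 0.57926444, 0.24046134]), 'ee_rot': array([[-7.55813982e-04, -3.73674075e-01, -9.27559763e-01],
       [-2.04035605e-03, -9.27557521e-01,  3.73674835e-01],
       [-9.99997633e-01,  2.17498084e-03, -6.13672183e-05]]), 'gripper_width': 0.9995829371101129, 'wrist_force': array([-0.89265612,  0.41169205,  0.21828619])}
top 1 [[404.89348603   0.         315.52015305]
 [  0.         404.89348603 197.84184854]
 [  0.           0.           1.        ]] [ 0.43064866 -0.0141851   1.14087633] [[-0.01778713  0.98265489 -0.18458871]
 [-0.99979144 -0.01562767  0.01314712]
 [ 0.01003439  0.18478406  0.98272792]] ['image', 'z_map', 'mtx', 'eye', 'attitude', 'shot']
side 2 [[419.62614511   0.         319.8402251 ]
 [  0.         419.62614511 201.8638594 ]
 [  0.           0.           1.        ]] [ 0.44517845 -1.16024964  0.58268575] [[ 0.98915949  0.04266347 -0.14051098]
 [-0.14552753  0.41270226 -0.89916549]
 [ 0.01962768  0.90986629  0.41443706]] ['image', 'z_map', 'mtx', 'eye', 'attitude', 'shot']
```

View pics/top0.png

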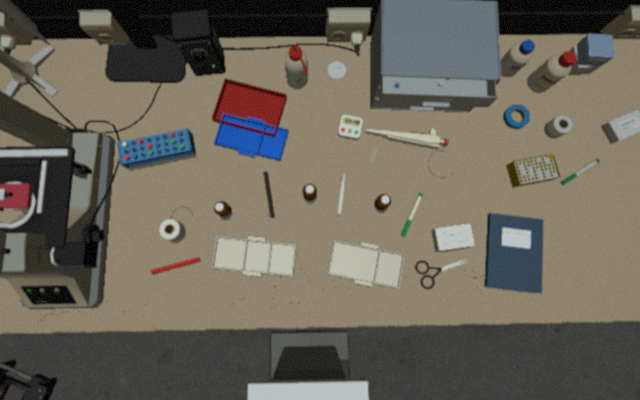

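View pics/side0.png

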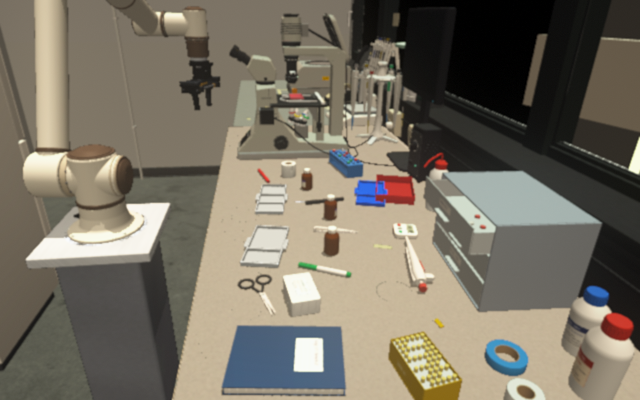

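The candidates in the top image:
- **Roll:** (172,230) near the bottles, or the look-alike at (560,126) far back.
- **Box:** (453,238), or the look-alikes at (625,125) and the yellow rack at (533,169).
- **Two-pocket tray:** grey at (366,265), or blue at (251,138).
- **Bottles:** (222,209), (310,192) and (384,201). The tall bottles at the back are a different kind.

I'll take the near roll, the near box and the grey trays, and measure them next.

```bash
cat > h.py <<'E'
from station import *
import numpy as np, cv2
def ray(c,uv):
    K=c["mtx"];d=np.array([(uv[0]-K[0,2])/K[0,0],-(uv[1]-K[1,2])/K[1,1],-1.0])
    return np.array(c["attitude"])@d
def atz(c,uv,z):
    d=ray(c,uv);e=np.array(c["eye"]);return e+d*(z-e[2])/d[2]
def cloud(c):
    K=c["mtx"];v,u=np.mgrid[0:400,0:640];Z=c["z_map"]
    P=np.stack([(u-K[0,2])/K[0,0]*Z,-(v-K[1,2])/K[1,1]*Z,-Z],-1)
    return P@np.array(c["attitude"]).T+np.array(c["eye"])
def proj(c,p):
    q=np.array(c["attitude"]).T@(np.asarray(p)-np.array(c["eye"]));K=c["mtx"]
    return [K[0,0]*q[0]/-q[2]+K[0,2],-K[1,1]*q[1]/-q[2]+K[1,2]]
H={"bottle_a_mid":.0375,"roll_mid":.0255,"box_mid":.0195,"tray_three":0,"tray_two":0}
E
python3 - <<'E'
from h import *
for n in("top","side"):
    c=capture(n)
    for t,z in H.items():
        for m in mark_of(c,t)[:5]: print(n,t,np.round(m["centre"],1),round(m["confidence"],2),np.round(atz(c,m["centre"],z),4))
    if n=="top":
        P=cloud(c);np.save("top.npy",P)
        Z=P[...,2]; print("table",np.median(Z[280:310,200:450]))
        for nm,(u0,u1,v0,v1) in dict(roll=(155,190,212,245),b1=(210,235,198,220),b2=(300,320,180,203),b3=(373,395,190,213),box=(430,478,220,255)).items():
            q=P[v0:v1,u0:u1].reshape(-1,3);q=q[q[:,2]>.015];hi=q[q[:,2]>.8*np.percentile(q[:,2],97)]
            print(nm,len(q),np.percentile(q[:,2],[50,97]).round(4),hi.mean(0).round(4),hi[:,:2].min(0),hi[:,:2].max(0))
        cr=c["image"][225:295,205:485];cv2.imwrite("pics/crop1.png",cv2.resize(cr,None,fx=2.8,fy=2.8,interpolation=cv2.INTER_CUBIC))
        cr=c["image"][175:255,150:490];cv2.imwrite("pics/crop2.png",cv2.resize(cr,None,fx=2.3,fy=2.3,interpolation=cv2.INTER_CUBIC))
E
```

```text
top bottle_a_mid [309.9 194.9] 0.45 [ 0.6465 -0.0135  0.0375]
top roll_mid [172.2 228.9] 0.73 [0.5594 0.367  0.0255]
top box_mid [446.9 236.5] 0.87 [ 0.5262 -0.3921  0.0195]
top tray_three [252.6 253.1] 0.79 [0.4908 0.149  0.    ]
top tray_three [309.7 192.9] 0.38 [ 0.6597 -0.013   0.    ]
top tray_two [365.3 265.8] 0.95 [ 0.4503 -0.1645  0.    ]
top tray_two [249.4 136.7] 0.88 [0.8313 0.1621 0.    ]
table 0.0004783977528521888
roll 397 [0.0508 0.056 ] [0.5547 0.358  0.074 ] [ 0.43064866 -0.0141851 ] [0.58383283 0.39359534]
b1 215 [0.0588 0.0778] [0.6089 0.2245 0.0877] [ 0.43064866 -0.0141851 ] [0.62390795 0.24002011]
b2 191 [0.0587 0.0779] [ 0.6559 -0.0118  0.0738] [ 0.64387178 -0.02490574] [0.66672726 0.00231528]
b3 205 [0.0579 0.0781] [ 0.62   -0.2077  0.1024] [ 0.43064866 -0.22663835] [ 0.63610851 -0.0141851 ]
box 887 [0.0381 0.0428] [ 0.524  -0.4019  0.0492] [ 0.43064866 -0.45800666] [ 0.5611535 -0.0141851]
side bottle_a_mid [333.9 206.3] 0.81 [ 0.6682 -0.0143  0.0375]
side roll_mid [288.9 167.6] 0.62 [0.5611 0.3789 0.0255]
side box_mid [301.8 289.6] 0.84 [ 0.528  -0.3984  0.0195]
side tray_three [270.8 202.2] 0.72 [0.4799 0.1181 0.    ]
side tray_two [264.9 245.3] 0.76 [ 0.4527 -0.1623  0.    ]
side tray_two [367.8 192. ] 0.58 [0.8247 0.1701 0.    ]
side tray_two [332.2 240.1] 0.48 [ 0.6396 -0.1547  0.    ]
```

View pics/crop1.png

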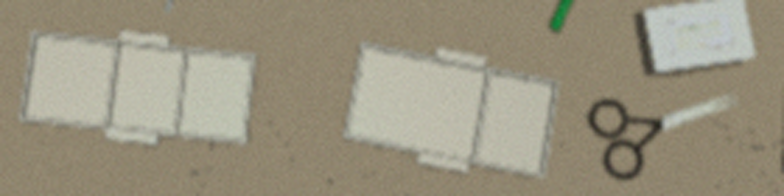

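View pics/crop2.png

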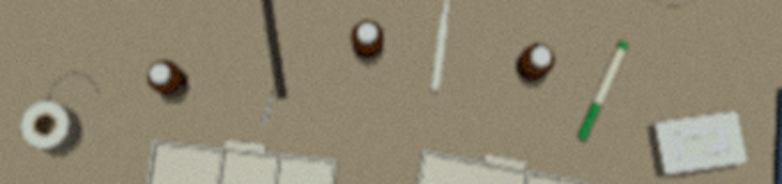

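The crops show tray_three with its large pocket at the left (+y) and tray_two with its long pocket at the left. The roll with its brown core, the three bottles and the cuvette box are all clear. Next I'll refine the poses.

```bash
cat > meas.py <<'E'
from h import *
def rect(c,z,x0,x1,y0,y1,s=1000):
    # image: row=(x1-x)*s , col=(y1-y)*s
    w=int((y1-y0)*s);h=int((x1-x0)*s)
    src=[];dst=[[0,0],[w,0],[w,h],[0,h]]
    for a,b in dst: src.append(proj(c,[x1-b/s,y1-a/s,z]))
    M=cv2.getPerspectiveTransform(np.float32(src),np.float32(dst))
    return cv2.warpPerspective(c["image"],M,(w,h),flags=cv2.INTER_CUBIC)
def blob(im,thr_s,thr_v,x1,y1,s=1000):
    hsv=cv2.cvtColor(im,cv2.COLOR_BGR2HSV)
    m=((hsv[...,1]<thr_s)&(hsv[...,2]>thr_v)).astype(np.uint8)
    m=cv2.morphologyEx(m,cv2.MORPH_CLOSE,np.ones((7,7)))
    n,l,st,ce=cv2.connectedComponentsWithStats(m)
    out=[]
    for i in np.argsort(-st[1:,4])[:2]+1:
        cn,_=cv2.findContours((l==i).astype(np.uint8),0,2)
        k=max(cn,key=cv2.contourArea);r=cv2.minAreaRect(k)
        out.append((int(st[i,4]),[round(x1-r[0][1]/s,4),round(y1-r[0][0]/s,4)],np.round(r[1],1),round(r[2],1),[round(x1-ce[i][1]/s,4),round(y1-ce[i][0]/s,4)]))
    return out
E
python3 - <<'E'
from meas import *
c=capture("top")
for nm,z,(x0,x1,y0,y1) in [("three",.011,(.40,.58,.0,.30)),("two",.011,(.36,.55,-.30,-.03)),
  ("box",.039,(.44,.60,-.48,-.31)),("roll",.051,(.51,.62,.31,.43)),("b1",.075,(.56,.66,.17,.28)),("b2",.075,(.60,.71,-.07,.05)),("b3",.075,(.57,.67,-.26,-.15))]:
    im=rect(c,z,x0,x1,y0,y1);cv2.imwrite(f"pics/r_{nm}.png",im)
    hs=cv2.cvtColor(im,cv2.COLOR_BGR2HSV)
    print(nm,np.percentile(hs[...,1],[5,50,95]),np.percentile(hs[...,2],[5,50,95]))
    for b in blob(im,55,125,x1,y1):print("   ",b)
a=cv2.hconcat([cv2.imread("pics/r_three.png"),cv2.resize(cv2.imread("pics/r_two.png"),None,fx=1,fy=180/190)])
cv2.imwrite("pics/r.png",a)
E
```

```text
three [20. 55. 63.] [139. 145. 192.]
    (25395, [0.4867, 0.1516], array([294.8, 151. ]), 16.0, [np.float64(0.4846), np.float64(0.1454)])
    (429, [0.5665, 0.122], array([27., 34.]), 90.0, [np.float64(0.5674), np.float64(0.1156)])
two [21. 56. 63.] [139. 145. 191.]
    (23622, [0.4457, -0.1621], array([232. , 156.8]), 5.2, [np.float64(0.4543), np.float64(-0.1643)])
    (612, [0.3785, -0.0545], array([35., 49.]), 90.0, [np.float64(0.3785), np.float64(-0.048)])
box [ 8. 57. 63.] [120. 144. 197.]
    (7059, [0.5273, -0.4049], array([118.3,  79.6]), 0.7, [np.float64(0.5259), np.float64(-0.4079)])
    (1415, [0.4522, -0.4038], array([33.7, 85.2]), 68.5, [np.float64(0.4542), np.float64(-0.4067)])
roll [15. 57. 65.] [ 76. 143. 195.]
    (3681, [0.5772, 0.3597], array([ 76.9, 109. ]), 21.8, [np.float64(0.5711), np.float64(0.3633)])
    (209, [0.6113, 0.3997], array([39.6, 20.5]), 45.0, [np.float64(0.6072), np.float64(0.4004)])
b1 [ 49.  59. 116.] [ 63. 143. 148.]
    (454, [0.6122, 0.2301], array([24.5, 22.8]), 21.8, [np.float64(0.6121), np.float64(0.23)])
    (323, [0.5772, 0.2363], array([61.8, 30. ]), 36.5, [np.float64(0.576), np.float64(0.2349)])
b2 [52.   59.   94.05] [ 74.95 143.   148.  ]
    (432, [0.6562, -0.0118], array([21.9, 22.6]), 45.0, [np.float64(0.6563), np.float64(-0.012)])
    (217, [0.6204, 0.026], array([33.7, 27.4]), 79.7, [np.float64(0.6166), np.float64(0.0321)])
b3 [ 49.  59. 129.] [ 64. 143. 148.]
    (457, [0.6255, -0.215], array([25., 22.]), 90.0, [np.float64(0.6254), np.float64(-0.2148)])
    (170, [0.614, -0.2485], array([21., 32.]), 0.0, [np.float64(0.6179), np.float64(-0.2506)])Traceback (most recent call last):
  File "<stdin>", line 9, in <module>
cv2.error: OpenCV(4.12.0) /io/opencv/modules/core/src/matrix_operations.cpp:64: error: (-215:Assertion failed) src[i].dims <= 2 && src[i].rows == src[0].rows && src[i].type() == src[0].type() in function 'hconcat'
```

```bash
python3 - <<'E'
from meas import *
c=capture("top")
for nm,z,(x0,x1,y0,y1) in [("three",.008,(.40,.58,.0,.30)),("two",.008,(.37,.55,-.30,-.03)),
  ("box",.039,(.44,.60,-.48,-.31)),("roll",.051,(.51,.62,.31,.43))]:
    im=rect(c,z,x0,x1,y0,y1);cv2.imwrite(f"pics/r_{nm}.png",im)
    hs=cv2.GaussianBlur(cv2.cvtColor(im,cv2.COLOR_BGR2HSV),(5,5),0)
    m=(hs[...,1]<42).astype(np.uint8)
    m=cv2.morphologyEx(m,cv2.MORPH_CLOSE,np.ones((15,15)))
    n,l,st,ce=cv2.connectedComponentsWithStats(m);i=1+np.argmax(st[1:,4]);m=(l==i).astype(np.uint8)
    if nm in("three","two"): 
        m=cv2.morphologyEx(m,cv2.MORPH_OPEN,cv2.getStructuringElement(cv2.MORPH_ELLIPSE,(61,61)))
    cn,_=cv2.findContours(m,0,2);k=max(cn,key=cv2.contourArea);r=cv2.minAreaRect(k)
    print(nm,x1-r[0][1]/1000,y1-r[0][0]/1000,r[1],r[2],cv2.minEnclosingCircle(k))
    cv2.drawContours(im,[np.int32(cv2.boxPoints(r))],-1,(0,0,255),1);cv2.imwrite(f"pics/r_{nm}.png",im)
c2=[cv2.imread(f"pics/r_{n}.png") for n in("three","two")]
cv2.imwrite("pics/ra.png",cv2.hconcat([x[:179] for x in c2]))
c2=[cv2.imread(f"pics/r_{n}.png") for n in("box","roll")]
cv2.imwrite("pics/rb.png",cv2.resize(cv2.hconcat([x[:109] if 0 else cv2.copyMakeBorder(x,0,170-x.shape[0],0,0,0) for x in c2]),None,fx=2,fy=2))
E
```

```text
three 0.4830448150634765 0.1440379180908203 (227.29550170898438, 109.03872680664062) 4.763641834259033 ((155.71812438964844, 96.29751586914062), 114.65955352783203)
two 0.4560218963623047 -0.16561416625976563 (202.61517333984375, 117.04484558105469) 12.33908748626709 ((136.0, 93.5), 103.53874206542969)
box 0.5235368194580078 -0.4027166595458984 (68.0761947631836, 110.67292022705078) 83.36748504638672 ((95.21435546875, 75.79823303222656), 59.11342239379883)
roll 0.5556460418701172 0.36510548400878906 (62.7826042175293, 59.584930419921875) 54.1623420715332 ((69.20344543457031, 64.2198257446289), 35.273468017578125)
```

View pics/ra.png

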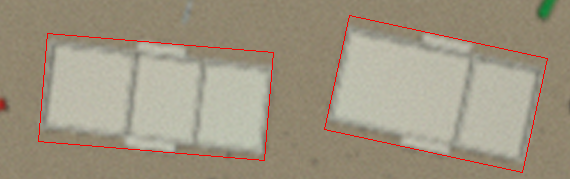

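View pics/rb.png

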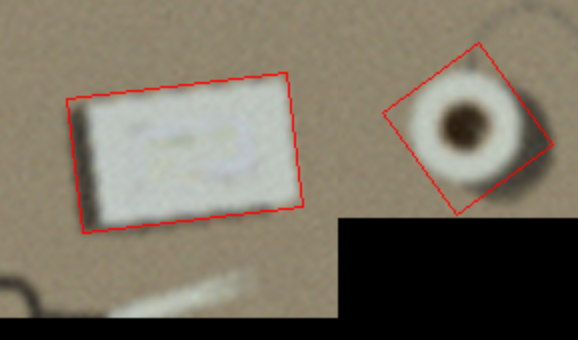

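Measured poses, with sizes agreeing to a few mm:

| Thing | x (m) | y (m) | Angle |
|---|---|---|---|
| Roll | 0.5575 | 0.3675 | – |
| Bottle 1 | 0.612 | 0.230 | – |
| Bottle 2 | 0.656 | -0.012 | – |
| Bottle 3 | 0.6255 | -0.215 | – |
| Box | 0.524 | -0.4075 | jaw 6.3° |
| tray_three | 0.483 | 0.144 | x axis -4.8° |
| tray_two | 0.456 | -0.1656 | x axis -12.3° |

I'll start with the roll, going -y first to stay clear of the microscope.

```bash
python3 -m creep '[[1,0,-30,0,-0.15],[1,0,-70,0,-0.3],[1,20,-110,0,-0.45],[1,60,-150,0,-0.6],[1,105,-170,0,-0.75],[1,150,-185,0,-0.9],[1,195,-195,0,-1.05],[1,240,-205,0,-1.2]]'
```

```text
time_s: 1.6
tcp_pos: [0.4754, 0.3738, 0.2421]
ee_rot: [[0.001, -1.0, 0.019], [0.001, 0.019, 1.0], [-1.0, -0.001, 0.001]]
wrist_force: [-1.0, 1.4, 0.3]
gripper_width: 0.995
```

```bash
cat > m.py <<'E'
from h import *
import sys
# goto: x y z(m) jawangle(deg)
def rel(x,y,z,a):
    s=sense();p=s["tcp_pos"];R=s["ee_rot"];cur=np.degrees(np.arctan2(R[1,1],R[0,1]))
    t=(a-cur+90)%180-90
    print("t",round(s["time_s"],2),"p",np.round(p,4),"jaw",round(cur,1),"w",round(s["gripper_width"],3),"F",np.round(s["wrist_force"],1),"J6",round(s["joints"][5],1),"->",np.round((np.array([x,y,z])-p)*1000,1),"turn",round(np.radians(t),3))
if len(sys.argv)>4: rel(*map(float,sys.argv[1:5]))
E
python3 m.py .5575 .3675 .15 -4.8
```

```text
t 1.6 p [0.4754 0.3738 0.2421] jaw 178.9 w 0.995 F [-1.   1.4  0.3] J6 -54.6 -> [ 82.1  -6.3 -92.1] turn -0.065
```

```bash
python3 -m creep '[[1,30,-3,-20,-0.065],[1,60,-5,-50,-0.065],[1,82,-6,-92,-0.065],[1,82,-6,-125,-0.065],[1,82,-6,-160,-0.065],[1,82,-6,-190,-0.065],[1,82,-6,-208,-0.065],[1,82,-6,-212,-0.065]]'; python3 m.py .5575 .3675 .03 -4.8
python3 - <<'E'
from meas import *
for n in("side","top"):
    c=capture(n);u,v=map(int,proj(c,[.5575,.3675,.03]));cv2.imwrite(f"pics/{n}1.png",cv2.resize(c["image"][max(v-70,0):v+50,max(u-70,0):u+70],None,fx=4,fy=4))
E
```

```text
time_s: 2.4
tcp_pos: [0.5562, 0.3665, 0.027]
ee_rot: [[-0.003, -0.996, 0.084], [-0.003, 0.084, 0.996], [-1.0, 0.003, -0.003]]
wrist_force: [-0.4, 0.2, -0.6]
gripper_width: 1.0
t 2.4 p [0.5562 0.3665 0.027 ] jaw 175.2 w 1.0 F [-0.4  0.2 -0.6] J6 -52.1 -> [1.3 1.  3. ] turn 0.0
```

View pics/side1.png

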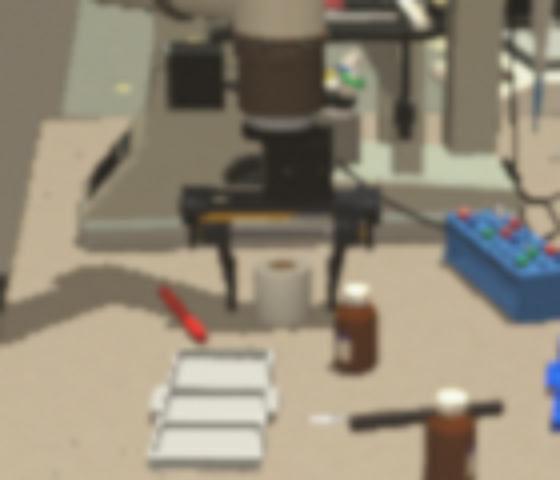

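The side crop shows the roll upright between the open fingers at about (282,290). I'll close the gripper and lift.

```bash
python3 -m creep '[[0.4,0,0,3,0],[0.2,0,0,3,0],[0.2,0,0,3,0],[0.2,0,0,3,0],[0.2,0,0,3,0],[0.2,0,0,3,0],[0.2,0,0,3,0],[0.2,0,0,3,0]]'; python3 m.py .4886 .2118 .12 -4.8
```

```text
time_s: 3.3
tcp_pos: [0.5574, 0.3678, 0.0331]
ee_rot: [[0.0, -0.997, 0.083], [-0.0, 0.083, 0.997], [-1.0, -0.0, -0.0]]
wrist_force: [-1.7, -0.1, 3.9]
gripper_width: 0.621
t 3.3 p [0.5574 0.3678 0.0331] jaw 175.2 w 0.621 F [-1.7 -0.1  3.9] J6 -52.1 -> [ -68.8 -156.    86.9] turn -0.001
```

```bash
python3 -m creep '[[0.2,0,0,20,0],[0.2,0,0,50,0],[0.2,-15,-35,80,0],[0.2,-35,-80,80,0],[0.2,-55,-125,80,0],[0.2,-65,-148,80,0],[0.2,-69,-156,80,0],[0.2,-69,-156,80,0]]'; python3 m.py .4886 .2118 .04 -4.8
```

```text
time_s: 4.1
tcp_pos: [0.4881, 0.211, 0.1131]
ee_rot: [[0.0, -0.996, 0.084], [-0.0, 0.084, 0.996], [-1.0, -0.0, -0.0]]
wrist_force: [-0.3, 0.1, -0.6]
gripper_width: 0.616
t 4.1 p [0.4881 0.211  0.1131] jaw 175.2 w 0.616 F [-0.3  0.1 -0.6] J6 -45.7 -> [  0.5   0.8 -73.1] turn 0.0
```

```bash
python3 -m creep '[[0.2,0,1,-25,0],[0.2,0,1,-50,0],[0.2,0,1,-65,0],[0.2,0,1,-70,0],[0.2,0,1,-73,0],[0.2,0,1,-74,0],[0.2,0,1,-75,0],[0.2,0,1,-75,0]]'; python3 m.py .4886 .2118 .037 -4.8
python3 - <<'E'
from meas import *
for n in("side","top"):
    c=capture(n);u,v=map(int,proj(c,[.4886,.2118,.03]));cv2.imwrite(f"pics/{n}2.png",cv2.resize(c["image"][max(v-50,0):v+50,max(u-60,0):u+60],None,fx=5,fy=5))
E
```

```text
time_s: 4.9
tcp_pos: [0.4885, 0.2123, 0.0387]
ee_rot: [[0.001, -0.996, 0.084], [0.001, 0.084, 0.996], [-1.0, -0.001, 0.001]]
wrist_force: [0.2, -0.2, -1.6]
gripper_width: 0.619
t 4.9 p [0.4885 0.2123 0.0387] jaw 175.2 w 0.619 F [ 0.2 -0.2 -1.6] J6 -45.8 -> [ 0.1 -0.5 -1.7] turn 0.0
```

View pics/side2.png

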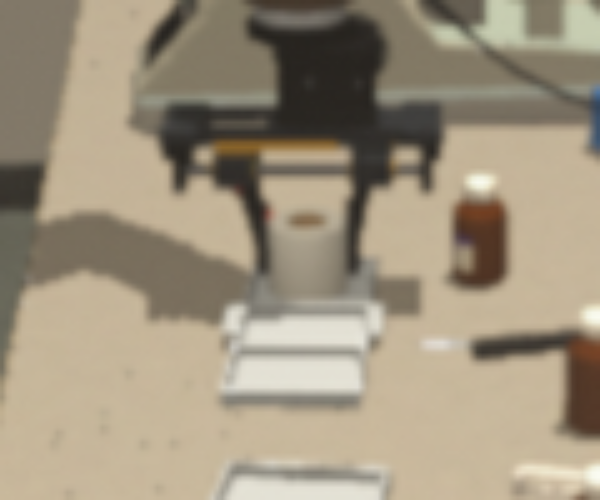

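The roll at (308,260) is inside the end pocket, just above the floor. I'll lower it a little, release and rise.

```bash
python3 -m creep '[[0.2,0,0,-2,0],[0.2,0,0,-2,0],[0.75,0,0,-2,0],[0.9,0,0,-2,0],[0.9,0,0,-2,0],[1,0,0,0,0],[1,0,0,15,0],[1,0,0,35,0]]'; python3 m.py .612 .230 .15 -4.8
```

```text
time_s: 5.8
tcp_pos: [0.4878, 0.2116, 0.0732]
ee_rot: [[-0.001, -0.996, 0.084], [-0.001, 0.084, 0.996], [-1.0, 0.001, -0.001]]
wrist_force: [0.0, 1.4, 1.2]
gripper_width: 0.989
t 5.8 p [0.4878 0.2116 0.0732] jaw 175.2 w 0.989 F [0.  1.4 1.2] J6 -45.8 -> [124.2  18.4  76.8] turn 0.001
```

```bash
python3 -m creep '[[1,0,0,40,0],[1,0,0,75,0],[1,40,6,77,0],[1,80,12,77,0],[1,110,17,77,0],[1,124,18,77,0],[1,124,18,70,0],[1,124,18,70,0]]'; python3 m.py .612 .230 .033 -4.8
python3 - <<'E'
from meas import *
ims=[]
for n in("side","top"):
    c=capture(n)
    for p in([.612,.230,.05],[.4886,.2118,.03]):
        u,v=map(int,proj(c,p));ims.append(cv2.resize(c["image"][v-40:v+40,u-40:u+40],(390,300)))
cv2.imwrite("pics/a3.png",cv2.vconcat([cv2.hconcat(ims[:2]),cv2.hconcat(ims[2:])]))
E
```

```text
time_s: 6.6
tcp_pos: [0.6103, 0.229, 0.1413]
ee_rot: [[-0.005, -0.996, 0.085], [-0.003, 0.085, 0.996], [-1.0, 0.005, -0.003]]
wrist_force: [-0.5, 0.5, 0.4]
gripper_width: 1.003
t 6.6 p [0.6103 0.229  0.1413] jaw 175.1 w 1.003 F [-0.5  0.5  0.4] J6 -39.6 -> [   1.7    1.  -108.3] turn 0.001
```

View pics/a3.png

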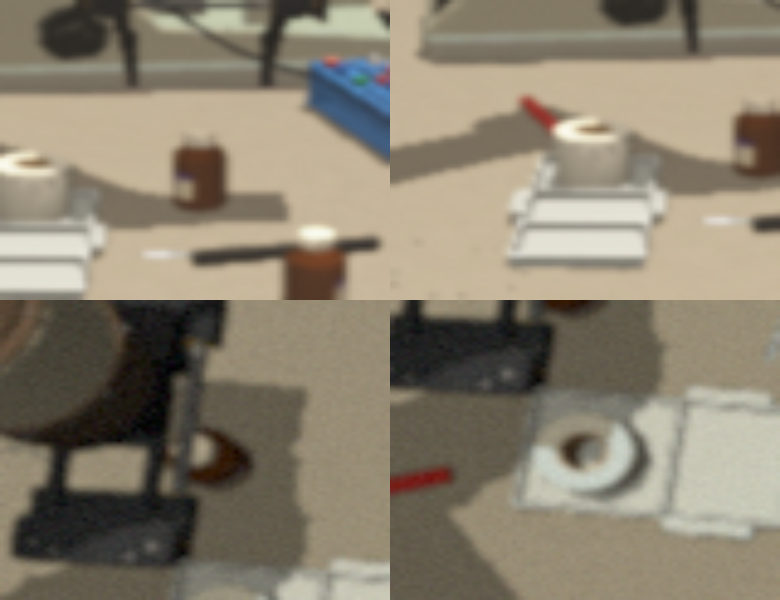

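The roll stands centred in its pocket, seen at (585,455) in the lower right panel. The bottle is below the open fingers, so I'll descend and grip it.

```bash
python3 -m creep '[[1,2,1,-30,0],[1,2,1,-60,0],[1,2,1,-85,0],[1,2,1,-100,0],[1,2,1,-106,0],[1,2,1,-107,0],[1,2,1,-107,0],[0.8,2,1,-107,0]]'; python3 m.py .612 .230 .034 -4.8
```

```text
time_s: 7.5
tcp_pos: [0.6132, 0.2308, 0.0372]
ee_rot: [[-0.0, -0.996, 0.084], [-0.001, 0.084, 0.996], [-1.0, 0.0, -0.001]]
wrist_force: [0.4, -0.2, 0.6]
gripper_width: 0.968
t 7.5 p [0.6132 0.2308 0.0372] jaw 175.2 w 0.968 F [ 0.4 -0.2  0.6] J6 -39.6 -> [-1.2 -0.8 -3.2] turn -0.0
```

```bash
python3 -m creep '[[0.7,0,0,0,0],[0.6,0,0,0,0],[0.3,0,0,0,0],[0.1,0,0,0,0],[0.1,0,0,0,0],[0.1,0,0,0,0],[0.1,0,0,0,0],[0.1,0,0,0,0]]'; python3 m.py .4823 .136 .14 -4.8
```

```text
time_s: 8.3
tcp_pos: [0.6131, 0.2307, 0.0371]
ee_rot: [[-0.001, -0.996, 0.084], [-0.001, 0.084, 0.996], [-1.0, 0.001, -0.001]]
wrist_force: [0.0, 0.1, 0.4]
gripper_width: 0.451
t 8.3 p [0.6131 0.2307 0.0371] jaw 175.2 w 0.451 F [0.  0.1 0.4] J6 -39.6 -> [-130.8  -94.7  102.9] turn 0.0
```

```bash
python3 -m creep '[[0.1,0,0,20,0],[0.1,0,0,50,0],[0.1,-15,-10,80,0],[0.1,-45,-33,95,0],[0.1,-80,-58,95,0],[0.1,-110,-80,95,0],[0.1,-126,-92,95,0],[0.1,-131,-95,95,0]]'; python3 m.py .4823 .136 .041 -4.8
```

```text
time_s: 9.1
tcp_pos: [0.4801, 0.1343, 0.1323]
ee_rot: [[-0.002, -0.996, 0.084], [-0.001, 0.084, 0.996], [-1.0, 0.002, -0.001]]
wrist_force: [0.5, -0.4, -1.0]
gripper_width: 0.443
t 9.1 p [0.4801 0.1343 0.1323] jaw 175.2 w 0.443 F [ 0.5 -0.4 -1. ] J6 -39.2 -> [  2.2   1.7 -91.3] turn 0.001
```

```bash
python3 -m creep '[[0.1,2,1,-25,0],[0.1,2,1,-50,0],[0.1,2,1,-75,0],[0.1,2,1,-85,0],[0.1,2,1,-88,0],[0.1,2,1,-90,0],[0.1,2,1,-90,0],[0.1,2,1,-90,0]]'; python3 m.py .4823 .136 .041 -4.8
```

```text
time_s: 9.9
tcp_pos: [0.4828, 0.1357, 0.0432]
ee_rot: [[0.0, -0.996, 0.084], [0.0, 0.084, 0.996], [-1.0, -0.0, 0.0]]
wrist_force: [0.4, 0.4, -0.7]
gripper_width: 0.449
t 9.9 p [0.4828 0.1357 0.0432] jaw 175.2 w 0.449 F [ 0.4  0.4 -0.7] J6 -39.1 -> [-0.5  0.3 -2.2] turn 0.001
```

```bash
python3 - <<'E'
from meas import *
ims=[]
for n in("side","top"):
    c=capture(n)
    for p in([.4823,.136,.05],):
        u,v=map(int,proj(c,p));ims.append(cv2.resize(c["image"][v-40:v+40,u-40:u+40],(390,390),interpolation=cv2.INTER_CUBIC))
cv2.imwrite("pics/a4.png",cv2.hconcat(ims))
E
```

```text
(no output)
```

View pics/a4.png

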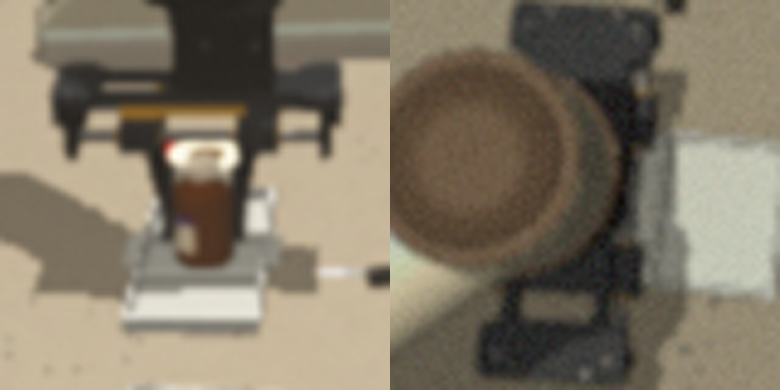

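The bottle at (205,215) is inside the middle pocket. I'll lower it 2 to 3 mm until it touches, check the force, and release.

```bash
python3 -m creep '[[0.1,0,0,-2,0],[0.1,0,0,-3,0],[0.1,0,0,-3,0],[0.5,0,0,-3,0],[0.6,0,0,-3,0],[0.7,0,0,-3,0],[0.9,0,0,-2,0],[0.9,0,0,-2,0]]'; python3 m.py .656 -.012 .15 -4.8
```

```text
time_s: 10.8
tcp_pos: [0.4826, 0.1356, 0.0411]
ee_rot: [[-0.0, -0.996, 0.084], [-0.0, 0.084, 0.996], [-1.0, 0.0, -0.0]]
wrist_force: [-0.1, 0.6, 0.3]
gripper_width: 0.776
t 10.8 p [0.4826 0.1356 0.0411] jaw 175.2 w 0.776 F [-0.1  0.6  0.3] J6 -39.1 -> [ 173.4 -147.6  108.9] turn 0.001
```

```bash
python3 -m creep '[[1,0,0,20,0],[1,0,0,60,0],[1,0,0,100,0],[1,30,-25,109,0],[1,65,-55,109,0],[1,100,-85,109,0],[1,135,-115,109,0],[1,160,-136,109,0]]'; python3 m.py .656 -.012 .10 -4.8
python3 - <<'E'
from meas import *
ims=[]
for n in("side","top"):
    c=capture(n)
    for p in([.656,-.012,.05],[.4823,.136,.05]):
        u,v=map(int,proj(c,p));ims.append(cv2.resize(c["image"][v-40:v+40,u-40:u+40],(390,300)))
cv2.imwrite("pics/a5.png",cv2.vconcat([cv2.hconcat(ims[:2]),cv2.hconcat(ims[2:])]))
E
```

```text
time_s: 11.6
tcp_pos: [0.6442, -0.0025, 0.1497]
ee_rot: [[-0.0, -0.996, 0.086], [-0.0, 0.086, 0.996], [-1.0, -0.0, -0.0]]
wrist_force: [0.3, 1.4, -0.3]
gripper_width: 1.0
t 11.6 p [ 0.6442 -0.0025  0.1497] jaw 175.1 w 1.0 F [ 0.3  1.4 -0.3] J6 -19.1 -> [ 11.8  -9.5 -49.7] turn 0.002
```

View pics/a5.png

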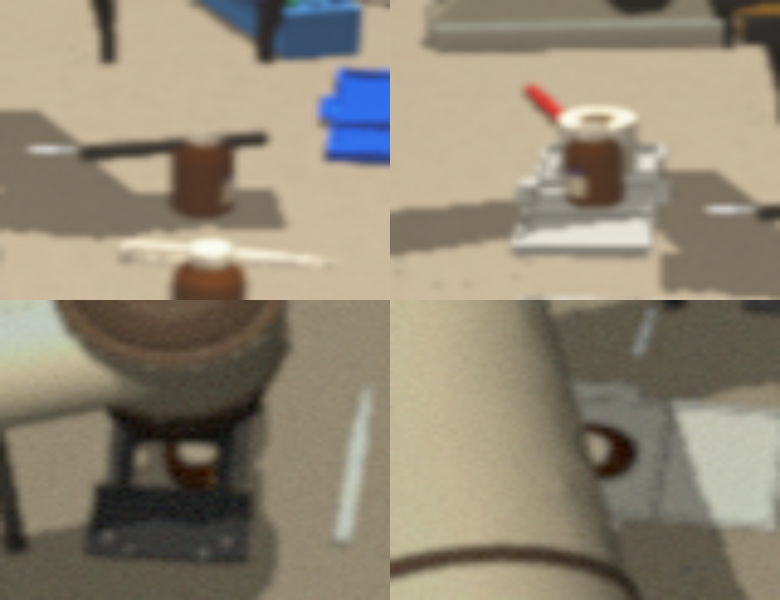

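Bottle 1 is upright in the middle pocket and bottle 2 is below the gripper. I'll finish the alignment and descend; the target is z = 0.036.

```bash
python3 -m creep '[[1,12,-10,0,0],[1,12,-10,-20,0],[1,12,-10,-50,0],[1,12,-10,-80,0],[1,12,-10,-100,0],[1,12,-10,-111,0],[1,12,-10,-113,0],[0.9,12,-10,-113,0]]'; python3 m.py .656 -.012 .037 -4.8
```

```text
time_s: 12.5
tcp_pos: [0.6572, -0.0129, 0.0365]
ee_rot: [[0.001, -0.996, 0.088], [-0.001, 0.088, 0.996], [-1.0, -0.001, -0.001]]
wrist_force: [-0.8, 0.3, 0.0]
gripper_width: 0.964
t 12.5 p [ 0.6572 -0.0129  0.0365] jaw 175.0 w 0.964 F [-0.8  0.3  0. ] J6 -18.1 -> [-1.2  0.9  0.5] turn 0.004
```

```bash
python3 -m creep '[[0.7,0,0,0,0],[0.6,0,0,0,0],[0.3,0,0,0,0],[0.1,0,0,0,0],[0.1,0,0,0,0],[0.1,0,0,0,0],[0.1,0,0,0,0],[0.1,0,0,0,0]]'; python3 m.py .4767 .0683 .14 -4.8
```

```text
time_s: 13.3
tcp_pos: [0.6572, -0.013, 0.0366]
ee_rot: [[0.001, -0.996, 0.088], [-0.001, 0.088, 0.996], [-1.0, -0.001, -0.001]]
wrist_force: [-0.7, -0.3, 1.3]
gripper_width: 0.446
t 13.3 p [ 0.6572 -0.013   0.0366] jaw 175.0 w 0.446 F [-0.7 -0.3  1.3] J6 -18.1 -> [-180.5   81.3  103.4] turn 0.004
```

```bash
python3 -m creep '[[0.1,0,0,20,0],[0.1,0,0,50,0],[0.1,-15,7,80,0],[0.1,-50,22,95,0],[0.1,-90,40,95,0],[0.1,-130,58,95,0],[0.1,-165,74,95,0],[0.1,-180,81,95,0]]'; python3 m.py .4767 .0683 .041 -4.8
```

```text
time_s: 14.1
tcp_pos: [0.4738, 0.0684, 0.1315]
ee_rot: [[-0.001, -0.996, 0.087], [-0.001, 0.087, 0.996], [-1.0, 0.001, -0.001]]
wrist_force: [1.4, 0.1, 0.6]
gripper_width: 0.449
t 14.1 p [0.4738 0.0684 0.1315] jaw 175.0 w 0.449 F [1.4 0.1 0.6] J6 -32.7 -> [  2.9  -0.1 -90.5] turn 0.003
```

```bash
python3 -m creep '[[0.1,1,0,-10,0],[0.1,1,0,-35,0],[0.1,1,0,-60,0],[0.1,1,0,-80,0],[0.1,1,0,-86,0],[0.1,1,0,-88,0],[0.1,1,0,-88,0],[0.1,1,0,-88,0]]'; python3 m.py .4767 .0683 .0405 -4.8;  python3 - <<'E'
from meas import *
ims=[]
for n in("side","top"):
    c=capture(n)
    for p in([.4767,.0683,.05],):
        u,v=map(int,proj(c,p));ims.append(cv2.resize(c["image"][v-40:v+40,u-40:u+40],(390,390),interpolation=cv2.INTER_CUBIC))
cv2.imwrite("pics/a6.png",cv2.hconcat(ims))
E
```

```text
time_s: 14.9
tcp_pos: [0.4757, 0.0686, 0.0443]
ee_rot: [[0.001, -0.996, 0.087], [-0.0, 0.087, 0.996], [-1.0, -0.001, -0.0]]
wrist_force: [0.3, 0.8, -1.0]
gripper_width: 0.447
t 14.9 p [0.4757 0.0686 0.0443] jaw 175.0 w 0.447 F [ 0.3  0.8 -1. ] J6 -32.7 -> [ 1.  -0.3 -3.8] turn 0.003
```

View pics/a6.png

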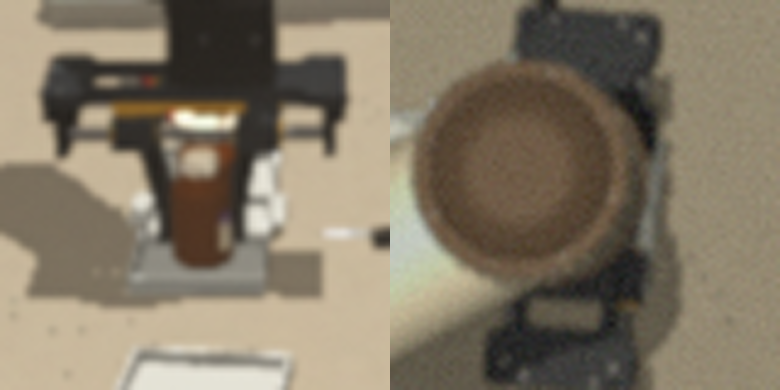

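The bottle at (203,220) is inside the near pocket and has about 4 mm left to go down.

```bash
python3 -m creep '[[0.1,0,0,-2,0],[0.1,0,0,-4,0],[0.1,0,0,-4,0],[0.5,0,0,-4,0],[0.6,0,0,-4,0],[0.7,0,0,-4,0],[0.9,0,0,-3,0],[0.9,0,0,-3,0]]'; python3 m.py .6255 -.215 .15 -12.3
```

```text
time_s: 15.8
tcp_pos: [0.4756, 0.0686, 0.0415]
ee_rot: [[0.001, -0.996, 0.087], [0.0, 0.087, 0.996], [-1.0, -0.001, 0.0]]
wrist_force: [-0.5, 1.1, -0.1]
gripper_width: 0.774
t 15.8 p [0.4756 0.0686 0.0415] jaw 175.0 w 0.774 F [-0.5  1.1 -0.1] J6 -32.7 -> [ 149.9 -283.6  108.5] turn -0.128
```

```bash
python3 -m creep '[[1,0,0,20,0],[1,0,0,60,0],[1,0,0,100,0],[1,18,-34,109,-0.03],[1,36,-68,109,-0.06],[1,56,-106,109,-0.1],[1,76,-144,109,-0.128],[1,96,-182,109,-0.128]]'; python3 m.py .6255 -.215 .15 -12.3
```

```text
time_s: 16.6
tcp_pos: [0.5721, -0.1149, 0.1505]
ee_rot: [[0.001, -0.977, 0.213], [-0.0, 0.213, 0.977], [-1.0, -0.001, 0.0]]
wrist_force: [1.2, 1.5, 0.1]
gripper_width: 1.0
t 16.6 p [ 0.5721 -0.1149  0.1505] jaw 167.7 w 1.0 F [1.2 1.5 0.1] J6 -16.9 -> [  53.4 -100.1   -0.5] turn 0.0
```

```bash
python3 -m creep '[[1,18,-34,0,0],[1,36,-68,0,0],[1,48,-90,0,0],[1,53,-100,0,0],[1,53,-100,0,0],[1,53,-100,-10,0],[1,53,-100,-20,0],[1,53,-100,-20,0]]'; python3 m.py .6255 -.215 .0365 -12.3;  python3 - <<'E'
from meas import *
ims=[]
for n in("side","top"):
    c=capture(n)
    for p in([.6255,-.215,.05],[.4767,.0683,.05]):
        u,v=map(int,proj(c,p));ims.append(cv2.resize(c["image"][v-40:v+40,u-40:u+40],(390,300)))
cv2.imwrite("pics/a7.png",cv2.vconcat([cv2.hconcat(ims[:2]),cv2.hconcat(ims[2:])]))
E
```

```text
time_s: 17.4
tcp_pos: [0.6233, -0.2134, 0.1283]
ee_rot: [[-0.003, -0.977, 0.212], [0.001, 0.212, 0.977], [-1.0, 0.004, 0.001]]
wrist_force: [0.1, -0.3, -0.3]
gripper_width: 1.0
t 17.4 p [ 0.6233 -0.2134  0.1283] jaw 167.7 w 1.0 F [ 0.1 -0.3 -0.3] J6 -7.3 -> [  2.2  -1.6 -91.8] turn -0.001
```

View pics/a7.png

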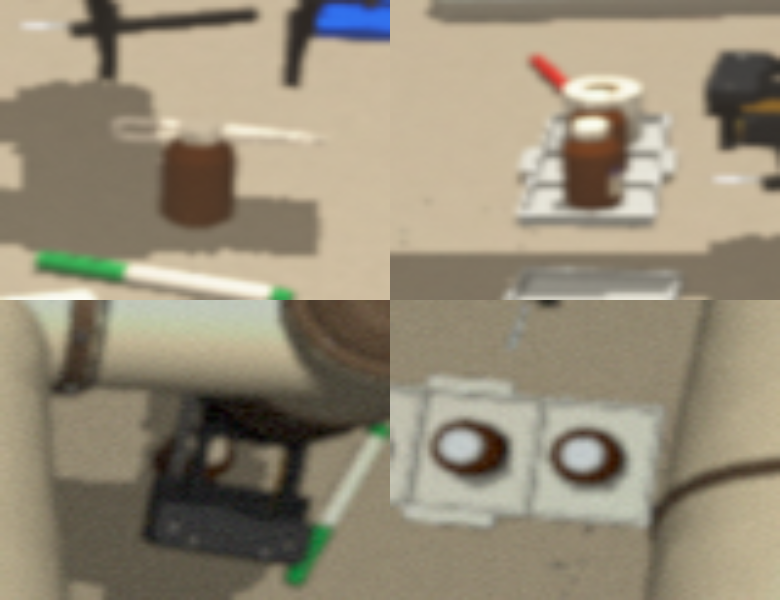

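Both bottles in tray_three are upright and centred in their pockets. Next I'll descend on bottle 3.

```bash
python3 -m creep '[[1,2,-1,-20,0],[1,2,-1,-45,0],[1,2,-1,-70,0],[1,2,-1,-85,0],[1,2,-1,-92,0],[1,2,-1,-93,0],[1,2,-1,-93,0],[0.9,2,-1,-93,0]]'; python3 m.py .6255 -.215 .0365 -12.3
```

```text
time_s: 18.3
tcp_pos: [0.6276, -0.2152, 0.0385]
ee_rot: [[0.002, -0.977, 0.212], [-0.0, 0.212, 0.977], [-1.0, -0.003, 0.0]]
wrist_force: [0.1, 1.1, 0.1]
gripper_width: 0.964
t 18.3 p [ 0.6276 -0.2152  0.0385] jaw 167.8 w 0.964 F [0.1 1.1 0.1] J6 -7.3 -> [-2.1  0.2 -2. ] turn -0.001
```

```bash
python3 -m creep '[[0.7,0,0,0,0],[0.6,0,0,0,0],[0.3,0,0,0,0],[0.1,0,0,0,0],[0.1,0,0,0,0],[0.1,0,0,0,0],[0.1,0,0,0,0],[0.1,0,0,0,0]]'; python3 m.py .4423 -.2281 .14 -12.3
```

```text
time_s: 19.1
tcp_pos: [0.6274, -0.2152, 0.0384]
ee_rot: [[0.002, -0.977, 0.212], [-0.0, 0.212, 0.977], [-1.0, -0.002, 0.0]]
wrist_force: [-0.4, -0.7, 0.7]
gripper_width: 0.447
t 19.1 p [ 0.6274 -0.2152  0.0384] jaw 167.8 w 0.447 F [-0.4 -0.7  0.7] J6 -7.3 -> [-185.1  -12.9  101.6] turn -0.001
```

```bash
python3 -m creep '[[0.1,0,0,20,0],[0.1,0,0,50,0],[0.1,-15,-1,75,0],[0.1,-50,-3,80,0],[0.1,-90,-6,80,0],[0.1,-130,-9,80,0],[0.1,-168,-12,80,0],[0.1,-185,-13,80,0]]'; python3 m.py .4423 -.2281 .0425 -12.3
```

```text
time_s: 19.9
tcp_pos: [0.4386, -0.228, 0.1183]
ee_rot: [[-0.0, -0.977, 0.213], [0.001, 0.213, 0.977], [-1.0, 0.0, 0.001]]
wrist_force: [-0.1, -0.4, -0.4]
gripper_width: 0.443
t 19.9 p [ 0.4386 -0.228   0.1183] jaw 167.7 w 0.443 F [-0.1 -0.4 -0.4] J6 -3.7 -> [  3.7  -0.1 -75.8] turn 0.0
```

```bash
python3 -m creep '[[0.1,2,0,-10,0],[0.1,3,0,-30,0],[0.1,3,0,-50,0],[0.1,3,0,-65,0],[0.1,3,0,-71,0],[0.1,3,0,-72,0],[0.1,3,0,-72,0],[0.1,3,0,-72,0]]'; python3 m.py .4423 -.2281 .0425 -12.3;  python3 - <<'E'
from meas import *
ims=[]
for n in("side","top"):
    c=capture(n)
    for p in([.4423,-.2281,.05],):
        u,v=map(int,proj(c,p));ims.append(cv2.resize(c["image"][v-40:v+40,u-40:u+40],(390,390),interpolation=cv2.INTER_CUBIC))
cv2.imwrite("pics/a8.png",cv2.hconcat(ims))
E
```

```text
time_s: 20.7
tcp_pos: [0.4424, -0.2281, 0.0469]
ee_rot: [[0.002, -0.977, 0.213], [0.0, 0.213, 0.977], [-1.0, -0.002, 0.001]]
wrist_force: [-0.6, -0.1, -0.1]
gripper_width: 0.447
t 20.7 p [ 0.4424 -0.2281  0.0469] jaw 167.7 w 0.447 F [-0.6 -0.1 -0.1] J6 -3.7 -> [-0.1  0.  -4.4] turn 0.0
```

View pics/a8.png

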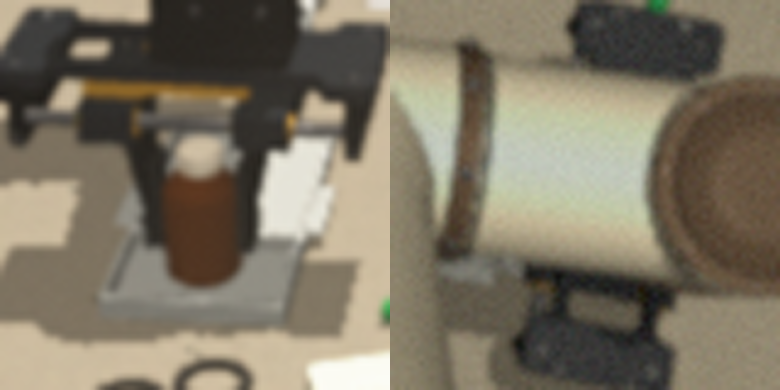

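The bottle at (202,230) is inside the small pocket of tray_two. I'll lower it 4 mm and release.

```bash
python3 -m creep '[[0.1,0,0,-2,0],[0.1,0,0,-4,0],[0.1,0,0,-5,0],[0.5,0,0,-5,0],[0.6,0,0,-5,0],[0.7,0,0,-5,0],[0.9,0,0,-4,0],[0.9,0,0,-4,0]]'; python3 m.py .524 -.4075 .15 6.3
```

```text
time_s: 21.6
tcp_pos: [0.4423, -0.2281, 0.043]
ee_rot: [[0.002, -0.977, 0.213], [0.0, 0.213, 0.977], [-1.0, -0.002, 0.001]]
wrist_force: [-0.3, 0.2, -0.1]
gripper_width: 0.777
t 21.6 p [ 0.4423 -0.2281  0.043 ] jaw 167.7 w 0.777 F [-0.3  0.2 -0.1] J6 -3.7 -> [  81.7 -179.4  107. ] turn 0.325
```

```bash
python3 -m creep '[[1,0,0,20,0],[1,0,0,60,0],[1,0,0,95,0.05],[1,12,-30,100,0.12],[1,28,-65,100,0.2],[1,44,-100,100,0.26],[1,60,-138,100,0.32],[1,75,-168,100,0.325]]'; python3 m.py .524 -.4075 .10 6.3;  python3 - <<'E'
from meas import *
ims=[]
for n in("side","top"):
    c=capture(n)
    for p in([.524,-.4075,.04],[.4423,-.2281,.05]):
        u,v=map(int,proj(c,p));ims.append(cv2.resize(c["image"][v-40:v+40,u-40:u+40],(390,300)))
cv2.imwrite("pics/a9.png",cv2.vconcat([cv2.hconcat(ims[:2]),cv2.hconcat(ims[2:])]))
E
```

```text
time_s: 22.4
tcp_pos: [0.5177, -0.3981, 0.1428]
ee_rot: [[0.002, -0.994, -0.11], [0.001, -0.11, 0.994], [-1.0, -0.002, 0.001]]
wrist_force: [0.6, -0.1, 0.1]
gripper_width: 0.999
t 22.4 p [ 0.5177 -0.3981  0.1428] jaw -173.7 w 0.999 F [ 0.6 -0.1  0.1] J6 29.8 -> [  6.3  -9.4 -42.8] turn -0.001
```

View pics/a9.png

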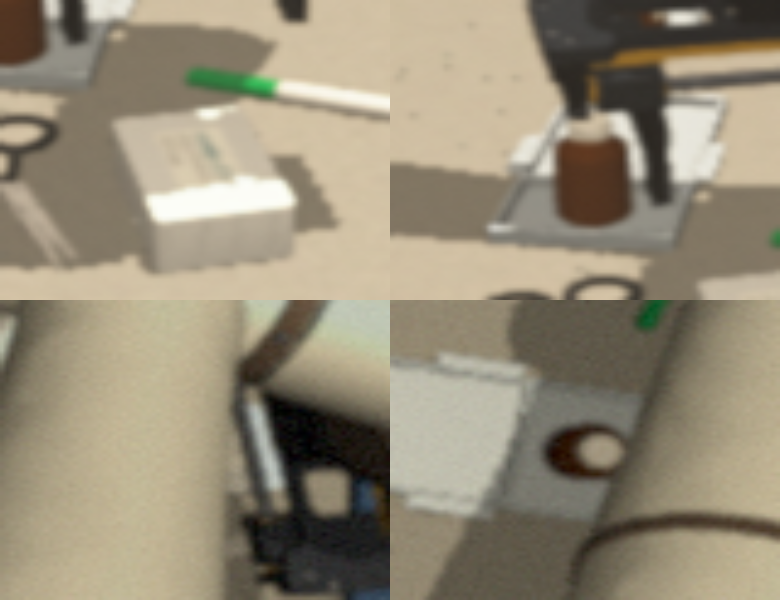

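Bottle 3 stands upright in its pocket at (585,450). The box is untouched, so I'll align over it and descend to z = 0.032.

```bash
python3 -m creep '[[1,6,-9,0,0],[1,6,-9,-15,0],[1,6,-9,-40,0],[1,6,-9,-70,0],[1,6,-9,-95,0],[1,6,-9,-108,0],[1,6,-9,-111,0],[1,6,-9,-111,0]]'; python3 m.py .524 -.4075 .032 6.3
```

```text
time_s: 23.3
tcp_pos: [0.5246, -0.4084, 0.0313]
ee_rot: [[0.002, -0.994, -0.107], [-0.001, -0.107, 0.994], [-1.0, -0.002, -0.001]]
wrist_force: [0.3, -0.6, -0.3]
gripper_width: 1.002
t 23.3 p [ 0.5246 -0.4084  0.0313] jaw -173.8 w 1.002 F [ 0.3 -0.6 -0.3] J6 30.2 -> [-0.6  0.9  0.7] turn 0.002
```

```bash
python3 -m creep '[[0.85,0,0,0,0],[0.75,0,0,0,0],[0.4,0,0,0,0],[0.3,0,0,0,0],[0.3,0,0,0,0],[0.3,0,0,0,0],[0.3,0,0,0,0],[0.3,0,0,0,0]]'; python3 m.py .4633 -.1324 .13 -12.3;  python3 - <<'E'
from meas import *
ims=[]
for n in("side","top"):
    c=capture(n)
    for p in([.524,-.4075,.04],):
        u,v=map(int,proj(c,p));ims.append(cv2.resize(c["image"][v-40:v+40,u-40:u+40],(390,390),interpolation=cv2.INTER_CUBIC))
cv2.imwrite("pics/a10.png",cv2.hconcat(ims))
E
```

```text
time_s: 24.1
tcp_pos: [0.5248, -0.4085, 0.0319]
ee_rot: [[0.003, -0.994, -0.108], [-0.001, -0.108, 0.994], [-1.0, -0.003, -0.001]]
wrist_force: [-2.1, 1.1, 4.6]
gripper_width: 0.708
t 24.1 p [ 0.5248 -0.4085  0.0319] jaw -173.8 w 0.708 F [-2.1  1.1  4.6] J6 30.2 -> [-61.5 276.1  98.1] turn -0.322
```

View pics/a10.png

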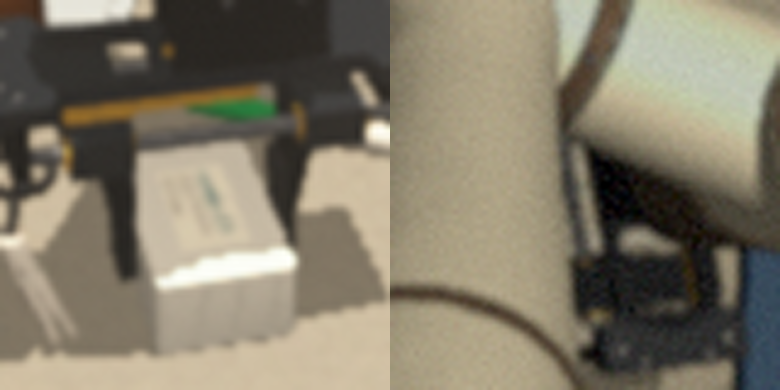

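The grip is firm, with a width of 61.6 mm against 62. I'll lift high enough that the box passes above bottle 3, then carry it over.

```bash
python3 -m creep '[[0.3,0,0,20,0],[0.3,0,0,60,0],[0.3,0,0,100,0],[0.3,-4,15,115,-0.05],[0.3,-10,45,120,-0.12],[0.3,-18,80,120,-0.2],[0.3,-27,120,120,-0.27],[0.3,-36,160,120,-0.32]]'; python3 m.py .4633 -.1324 .15 -12.3
```

```text
time_s: 25.0
tcp_pos: [0.488, -0.2472, 0.151]
ee_rot: [[0.002, -0.977, 0.214], [-0.001, 0.214, 0.977], [-1.0, -0.002, -0.001]]
wrist_force: [1.6, 1.1, -1.1]
gripper_width: 0.709
t 25.0 p [ 0.488  -0.2472  0.151 ] jaw 167.6 w 0.709 F [ 1.6  1.1 -1.1] J6 -2.5 -> [-24.7 114.8  -1. ] turn 0.001
```

```bash
python3 -m creep '[[0.3,-8,38,0,0],[0.3,-16,75,0,0],[0.3,-22,105,0,0],[0.3,-26,118,0,0],[0.3,-26,118,0,0],[0.3,-26,118,0,0],[0.3,-26,118,0,0],[0.3,-26,118,0,0]]'; python3 m.py .4633 -.1324 .036 -12.3
```

```text
time_s: 25.8
tcp_pos: [0.4621, -0.1301, 0.1508]
ee_rot: [[0.001, -0.977, 0.215], [-0.001, 0.215, 0.977], [-1.0, -0.002, -0.001]]
wrist_force: [-0.0, -0.6, -1.0]
gripper_width: 0.707
t 25.8 p [ 0.4621 -0.1301  0.1508] jaw 167.6 w 0.707 F [-0.  -0.6 -1. ] J6 -16.3 -> [   1.2   -2.3 -114.8] turn 0.003
```

```bash
python3 -m creep '[[0.3,1,-2,-15,0],[0.3,1,-2,-40,0],[0.3,1,-2,-65,0],[0.3,1,-2,-80,0],[0.3,1,-2,-88,0],[0.3,1,-2,-90,0],[0.3,1,-2,-90,0],[0.3,1,-2,-90,0]]'; python3 m.py .4633 -.1324 .036 -12.3;python3 - <<'E'
from meas import *
ims=[]
for n in("side","top"):
    c=capture(n)
    for p in([.4633,-.1324,.04],):
        u,v=map(int,proj(c,p));ims.append(cv2.resize(c["image"][v-40:v+50,u-45:u+45],(390,390),interpolation=cv2.INTER_CUBIC))
cv2.imwrite("pics/a11.png",cv2.hconcat(ims))
E
```

```text
time_s: 26.6
tcp_pos: [0.4639, -0.1322, 0.0616]
ee_rot: [[0.003, -0.976, 0.216], [-0.001, 0.216, 0.976], [-1.0, -0.003, -0.001]]
wrist_force: [1.0, -0.3, -0.8]
gripper_width: 0.707
t 26.6 p [ 0.4639 -0.1322  0.0616] jaw 167.6 w 0.707 F [ 1.  -0.3 -0.8] J6 -16.1 -> [ -0.6  -0.2 -25.6] turn 0.003
```

View pics/a11.png

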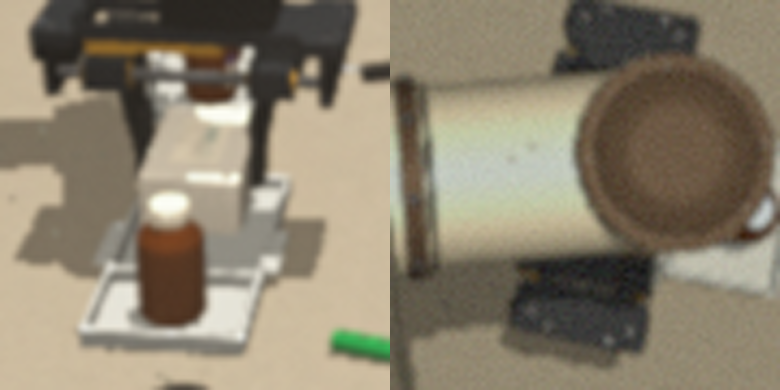

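The box at (195,170) is over the long pocket with bottle 3 in front of it, unhindered. I'll lower it.

```bash
python3 -m creep '[[0.3,0,0,-8,0],[0.3,0,0,-15,0],[0.3,0,0,-20,0],[0.3,0,0,-23,0],[0.3,0,0,-25,0],[0.3,0,0,-26,0],[0.3,0,0,-26,0],[0.3,0,0,-26,0]]'; python3 m.py .4633 -.1324 .036 -12.3
```

```text
time_s: 27.5
tcp_pos: [0.4637, -0.1321, 0.0359]
ee_rot: [[0.003, -0.977, 0.215], [-0.001, 0.215, 0.977], [-1.0, -0.003, -0.001]]
wrist_force: [-0.7, -0.3, 3.2]
gripper_width: 0.711
t 27.5 p [ 0.4637 -0.1321  0.0359] jaw 167.6 w 0.711 F [-0.7 -0.3  3.2] J6 -16.1 -> [-0.4 -0.3  0.1] turn 0.002
```

```bash
python3 - <<'E'
from meas import *
ims=[]
for n in("side","top"):
    c=capture(n)
    for p in([.4633,-.1324,.04],):
        u,v=map(int,proj(c,p));ims.append(cv2.resize(c["image"][v-40:v+50,u-45:u+45],(390,390),interpolation=cv2.INTER_CUBIC))
cv2.imwrite("pics/a12.png",cv2.hconcat(ims))
E
```

```text
(no output)
```

View pics/a12.png

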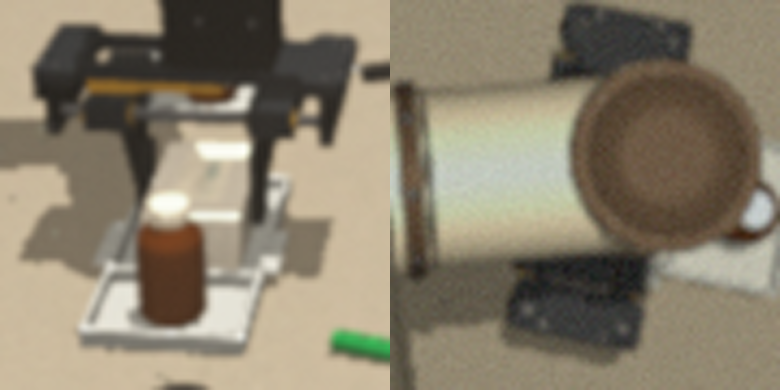

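The box at (205,205) is down in the pocket, with about 3 N of contact force. I'll release and rise straight up.

```bash
python3 -m creep '[[0.75,0,0,0,0],[0.85,0,0,0,0],[1,0,0,0,0],[1,0,0,0,0],[1,0,0,20,0],[1,0,0,60,0],[1,0,0,100,0],[1,0,0,140,0]]'
```

```text
time_s: 28.4
tcp_pos: [0.4633, -0.1321, 0.1773]
ee_rot: [[0.003, -0.977, 0.215], [-0.001, 0.215, 0.977], [-1.0, -0.003, -0.001]]
wrist_force: [0.8, -0.1, -0.4]
gripper_width: 1.002
```

```bash
python3 -m creep '[[1,0,0,40,0],[1,40,0,60,0],[1,80,0,60,0],[1,120,0,60,0],[1,160,0,60,0],[1,200,0,60,0],[1,230,0,60,0],[1,230,0,60,0]]'; python3 - <<'E'
from meas import *
for n in("side","top"):
    c=capture(n);cv2.imwrite(f"pics/{n}13.png",c["image"])
E
```

```text
time_s: 29.2
tcp_pos: [0.6959, -0.1318, 0.2343]
ee_rot: [[0.001, -0.977, 0.215], [-0.001, 0.215, 0.977], [-1.0, -0.001, -0.001]]
wrist_force: [-1.3, -0.1, -1.2]
gripper_width: 1.0
```

View pics/top13.png

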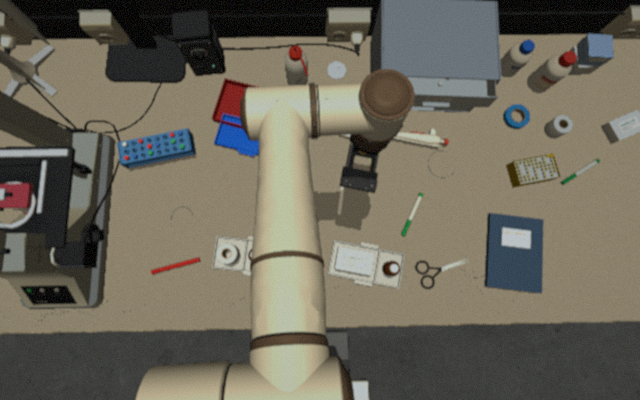

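View pics/side13.png

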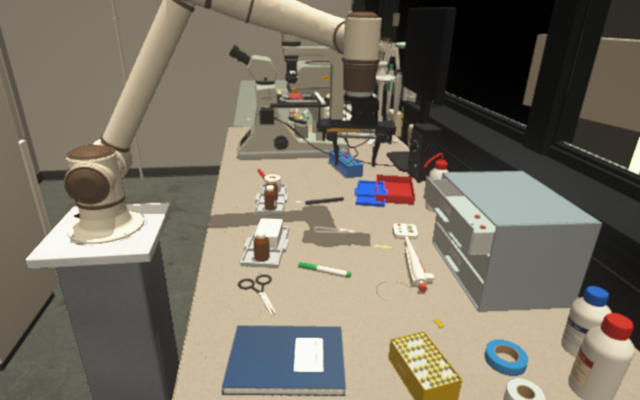

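Everything is standing in its trays, but the arm hides part of tray_three. I'll swing it aside and measure.

```bash
python3 -m creep '[[1,-10,-35,0,0],[1,-25,-75,0,0],[1,-45,-115,0,0],[1,-65,-155,0,0],[1,-85,-195,0,0],[1,-110,-235,0,0],[1,-140,-275,0,0],[1,-165,-310,0,0]]'; python3 - <<'E'
from meas import *
c=capture("top")
def fr(o,a,p):
    a=np.radians(a);yx=np.array([np.sin(a),np.cos(a)]);xx=np.array([np.cos(a),-np.sin(a)]);d=np.array(p)-o;return np.round([d@xx*1000,d@yx*1000],1)
P=cloud(c)
T3=(np.array([.483,.144]),4.8);T2=(np.array([.456,-.1656]),12.3)
def loc(T,y): 
    a=np.radians(T[1]);return T[0]+y*np.array([np.sin(a),np.cos(a)])
for nm,T,y,z,r in[("b",T3,-.076,.079,.03),("b",T3,-.008,.079,.03),("roll",T3,.068,.055,.038),("b",T2,-.064,.079,.03),("box",T2,.034,.043,.075)]:
    p=loc(T,y);im=rect(c,z,p[0]-r,p[0]+r,p[1]-r,p[1]+r)
    Q=P.reshape(-1,3);lo={"b":.062,"roll":.042,"box":.033}[nm]
    rr=r if nm!="box" else .06
    q=Q[(np.hypot(Q[:,0]-p[0],Q[:,1]-p[1])<rr)&(Q[:,2]>lo)&(Q[:,2]<.1)]
    mid=(q[:,:2].min(0)+q[:,:2].max(0))/2
    print(nm,y,len(q),"ztop",np.round(np.percentile(q[:,2],[10,50,90]),4),"frame mean",fr(*T,q[:,:2].mean(0)),"mid",fr(*T,mid))
cv2.imwrite("pics/fin.png",cv2.resize(c["image"][215:295,200:415],None,fx=3.6,fy=3.6,interpolation=cv2.INTER_CUBIC))
s=capture("side");cv2.imwrite("pics/fins.png",cv2.resize(s["image"][160:275,220:320],None,fx=5,fy=5,interpolation=cv2.INTER_CUBIC))
E
```

```text
time_s: 30.1
tcp_pos: [0.5254, -0.4432, 0.2366]
ee_rot: [[0.001, -0.976, 0.216], [-0.001, 0.216, 0.976], [-1.0, -0.001, -0.001]]
wrist_force: [-0.3, -0.9, 0.1]
gripper_width: 1.002
b -0.076 111 ztop [0.0629 0.0773 0.0815] frame mean [ -0.1 -75.4] mid [ -0.6 -74. ]
b -0.008 114 ztop [0.063  0.0766 0.0817] frame mean [  0.8 -11.4] mid [  0.3 -10.6]
roll 0.068 297 ztop [0.0525 0.0554 0.058 ] frame mean [ 1.3 66.7] mid [ 1.  67.8]
b -0.064 105 ztop [0.0634 0.0765 0.0804] frame mean [  0.7 -61.9] mid [  2.1 -61.8]
box 0.034 867 ztop [0.0396 0.0424 0.045 ] frame mean [ 1.3 36.6] mid [ 2.1 36.1]
```

View pics/fin.png

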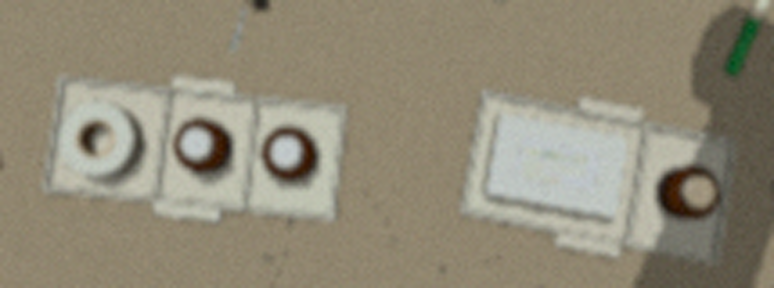

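View pics/fins.png

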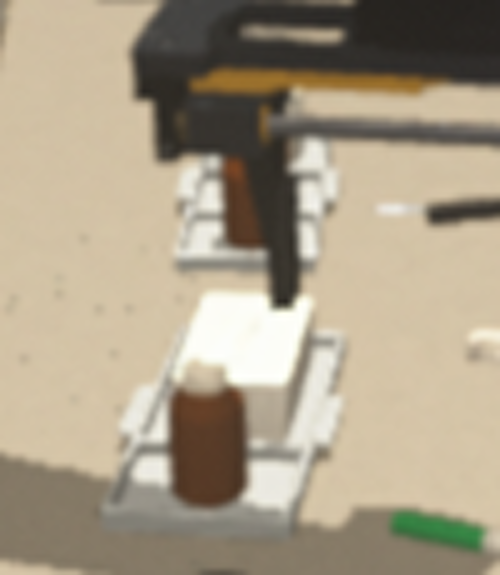

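All five things are in the correct pockets, upright and within about 4 mm of centre. Their tops are at the expected heights (bottles 79 mm, roll 55 mm, box 43 mm). The arm is clear.

```bash
python3 -c "
from station import *
print(finish_job())"
```

```text
the job is handed in; nothing more can be done
None
```

The two kits are made up and I handed the job in at about 30 s of the 112 s allowed; it reports no verdict. tray_three holds the roll and two bottles, and tray_two holds the third bottle and the cuvette box, lying flat.

- **Position:** in the last top picture each piece measured within about 4 mm of its pocket centre.
- **Height and tilt:** depth put their tops where they should be for pieces on the pocket floors: bottles about 77–79 mm, roll 55 mm and box 42 mm. All looked upright or flat.
- **Robot:** the gripper was open and clear of everything, and the forces I read after each move stayed under 6 N.
- **Disagreements:** my checks found no failure. One early network estimate, tray_three from the side camera, was about 30 mm off along the row, so I used my own fit from the top picture. In the last side picture the gripper hid part of tray_three, so the final check of that tray rests on the top view.

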